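Lay out the pump service kit on its shadow pads

TASK

Lay out the pump service kit: put the fuse tin, the terminal block, the hex key set and the loupe each on the grey pad that bears its silhouette, flat and the right way up as they are now, covering the silhouette squarely and turned the way it lies. Let go of everything, and leave the red-capped and the black-capped vial standing where they are.

Things in the scene. Friction and masses are not known exactly. Their poses are not given: they have to be found in the camera images.
- fuse_tin_center (a point): loose small tin of fuses, rectangular, light body with a dark green lid, 40 x 56 x 22 mm high, lying flat, lid up. The point is its centre, 11 mm above its underside; x along the 40 mm side (grasp across this), y along the 56 mm side, z up.
- terminal_block_center (a point): loose off-white screw terminal block, 18 x 52 mm, 19 mm high: a body 18 mm wide and 13 mm high with four 12 mm wide raised screw posts in a row on top. The point is its centre, 9.5 mm above its underside; x along the 18 mm side (grasp across this, low, on the body), y along the 52 mm side, z up
- hex_keys_center (a point): loose red folding hex key set with grey keys on top, 22 x 86 mm, 23 mm high. The point is its centre, 11.5 mm above its underside; x along the 22 mm side (grasp across this), y along the 86 mm side, z up
- loupe_center (a point): loose black round eye loupe standing on its narrower end, hollow, 42 mm across its upper half (20 to 40 mm high), about 39 mm across below, 40 mm high. The point is its centre, 20 mm above its underside; z up along its axis. Can be grasped across the upper half from any side; its turn does not matter
- pad_tin_top (a point): fixed flat dark grey foam pad, 60 x 76 mm, 4 mm thick, with a flat white-edged silhouette at its middle: a dark green rectangle of 40 x 56 mm for the fuse tin. The point is the middle of the silhouette, on the pad's top face 4 mm above the worktop; z up, y along the silhouette's long side, x along its short side (either way round is right)
- pad_terminal_top (a point): fixed flat dark grey foam pad, 44 x 74 mm, 4 mm thick, with a flat white-edged silhouette at its middle: an off-white narrow rectangle of 18 x 52 mm for the terminal block. The point is the middle of the silhouette, on the pad's top face 4 mm above the worktop; z up, y along the silhouette's long side, x along its short side (either way round is right)
- pad_keys_top (a point): fixed flat dark grey foam pad, 40 x 98 mm, 4 mm thick, with a flat white-edged silhouette at its middle: a red long rectangle of 22 x 86 mm for the hex key set. The point is the middle of the silhouette, on the pad's top face 4 mm above the worktop; z up, y along the silhouette's long side, x along its short side (either way round is right)
- pad_loupe_top (a point): fixed flat dark grey foam pad, 70 x 70 mm, 4 mm thick, with a flat white-edged silhouette at its middle: a black disc of 42 mm diameter for the loupe. The point is the middle of the silhouette, on the pad's top face 4 mm above the worktop; z up
- vial_red_center (a point): bystander, not to be moved: loose clear screw-cap vial with a red cap, 30 mm across, 50 mm high, standing near the front edge, before the row of things and pads (about 95 mm apart along y). Pumps 0.17 m high stand about 80 mm behind the row, a taller balance at its right end. The point is its centre, 25 mm up; z up
- vial_black_center (a point): bystander, not to be moved: loose clear screw-cap vial with a black cap, 30 mm across, 50 mm high, standing near the front edge, before the row of things and pads (about 95 mm apart along y). Pumps 0.17 m high stand about 80 mm behind the row, a taller balance at its right end. The point is its centre, 25 mm up; z up
Mind the look-alikes: they are no part of the job. What is shaped like the part that bears terminal_block_center but turquoise is not meant.

How it is judged:
At the end, for the whole second after the job is handed in: Each of the four things rests on its own pad: centre within 10 mm (horizontally) of the silhouette's middle, height right to 3 mm (low) or 4 mm (high), upright within 0.15 rad, at rest; tin, terminal block and hex key set with their long side within 0.25 rad of the silhouette's (either way round) (horizontal distance between fuse_tin_center and pad_tin_top below 0.01 m and z of fuse_tin_center in the frame of pad_tin_top between 0.008 and 0.015 m and angle between each of fuse_tin_center, terminal_block_center, hex_keys_center, loupe_center's own z axis and vertical below 0.15 rad and linear speed of each of fuse_tin, terminal_block, hex_keys, loupe below 0.02 m/s and angle between the y axis of fuse_tin_center and the y axis of pad_tin_top, either way round below 0.25 rad and horizontal distance between terminal_block_center and pad_terminal_top below 0.01 m and z of terminal_block_center in the frame of pad_terminal_top between 0.0065 and 0.0135 m and angle between the y axis of terminal_block_center and the y axis of pad_terminal_top, either way round below 0.25 rad and horizontal distance between hex_keys_center and pad_keys_top below 0.01 m and z of hex_keys_center in the frame of pad_keys_top between 0.0085 and 0.0155 m and angle between the y axis of hex_keys_center and the y axis of pad_keys_top, either way round below 0.25 rad and horizontal distance between loupe_center and pad_loupe_top below 0.01 m and z of loupe_center in the frame of pad_loupe_top between 0.017 and 0.024 m); the robot touches nothing.
It fails at once if the red-capped vial is knocked over or pushed more than 25 mm (angle between vial_red_center's own z axis and vertical above 0.5 rad or distance of vial_red_center from where it was at the start of the episode above 0.025 m).
It fails at once if the black-capped vial is knocked over or pushed more than 25 mm (angle between vial_black_center's own z axis and vertical above 0.5 rad or distance of vial_black_center from where it was at the start of the episode above 0.025 m).
It also fails if it takes over 128 s, if anything falls off the work surface, if the arm or the gripper's body presses on something with over 40 N, if the wrist force passes 120 N, or if a joint passes its speed limit or range.

ROBOT

A 6-joint arm with a two-finger parallel gripper is mounted at the origin on a cart in front of the work surface, level with it; the furniture and walls round the work are solid. World frame = base frame: x ahead of the robot, y to its left, z up, the work surface at z = 0. Lengths are in m, angles in rad, forces in N, time in s.
With the tool pointing down it reaches from about 0.25 to 0.725 m from the base axis. Payload 4 kg.
Tool frame: the origin (TCP) lies on the centre line of the jaws, within the pads' length; the fingertips stand ahead of it and the grasp point (between the pads) lies 11 mm behind it (bot.tip_extent is the z of the fingertips in the tool frame, in m); z points along the fingers, y is the direction in which the jaws open and shut (so a half turn about z gives the same grasp; the last joint's range is limited). The gripper opens to 85 mm and grips with 20 to 120 N. Pads are 22 mm wide; open, the fingers measure 114 mm over their backs; the gripper's body (76 mm by 85 mm) begins 54 mm behind the grasp point. The pads swing forward as they close: fully open they stand 13 mm farther back than shut.
Start: joints at [-1.247, 0.241, 0.005, 1.335, 0, 1.571], TCP at [0.159, -0.474, 0.239] pointing down, gripper open.
Joint ranges: [-2.72, 2.72], [-1.05, 1.87], [-1.09, 1.28], [-1.99, 2.15], [-1.42, 1.44], [-3.14, 3.14]. Speed limits (rad/s): [2.79, 2.79, 3.14, 3.14, 3.14, 3.14].

INTERFACE

Orientations are given as a unit quaternion [x, y, z, w].
In Python, from workcell import bot gives the robot as it stands.
- The arm moves only by the shell command python3 -m jog 'ROWS'. ROWS is JSON, a list that holds one entry, the list of rows, each a list of 7 numbers: the shift along the world's x, y, z in m, then the turn, a rotation vector about the world's x, y, z in degrees, then the closure in counts, from 0 (fully open) to 255 (shut). In form: [[[tx, ty, tz, ax, ay, az, fingers], ...]]. A call has 1 to 10 rows; each row is the pose to reach, as a shift and turn from the pose commanded when the call began; what a row does not reach only later rows make up. A row lasts 1/12 s, in which the tool goes at most 41.7 mm and 7.16 degrees, less where a joint would pass 70% of its speed; a pose out of reach is approached as far as the arm can. A call with a gripper value outside its range is refused whole. The fingers move at their own pace and stop on an object; the grip force is fixed at half the most. Time passes only in rows, so rows that repeat a pose let the fingers close. It gives the time, the measured TCP pose, the force and the opening at its end, in the units of the state.
- bot.get_obs(): the state, without advancing time (a new reading comes with each control period).
- bot.camera(name): name is "side" or "top" or "wrist"; returns the picture (420x560x3 uint8, blue, green, red); there is no depth.
- bot.camera_model(name): a dict with "K" (3x3 intrinsics, pixels), "k1" (the pictures are not rectified: a ray, as slopes to the right and down, at radius r is drawn at 1 + k1 r^2 times it, then the intrinsics apply), "T" (4x4, takes a point from camera to world coordinates). Camera axes: x right, y down, z forward; pixel columns grow to the right and rows downward; lengths in m; the calibration is good to about 2 mm. A picture is of the moment at which its call begins: read the wrist's pose just before it. camera_model takes no time and is no camera call; for the wrist camera it gives the pose at the moment of the call.
- bot.job_done(): hands the job in, once; it reports no verdict.
The state is a dict: "clock": time; "joint_pos": joint angles; "joint_vel": joint speeds; "tau": joint torques, N m; "eef_pos": TCP position; "tool_rot": TCP orientation; "ft_force": force on the tool from outside, world axes, zero at the start; "ft_torque": the same for the moment, N m; "grip_width": finger opening in m.
Only numpy, scipy, OpenCV 4.12 (cv2) and the standard library are available. Lean on these libraries where they do the work, as an engineer would, in place of code of your own. Each camera call takes 0.05 s, during which the arm holds its last target. There are 200 camera calls.

## Working session

There is one attempt and no reset: what is moved stays moved. The work goes in short steps, Python scripts to look and compute and a shell command to move; the robot and the scene stay as the last step left them, time stands still between calls to the robot, and variables do not carry over. Pictures are saved under pics/ and viewed, about 12 in all and at most 16, crops included, and the job is handed in when it is done.

```bash
ls; mkdir -p pics; cat > h.py <<'E'
import numpy as np, cv2
from workcell import bot
def ray(name,u,v,M=None):
    M=M or bot.camera_model(name);K=np.array(M["K"]);T=np.array(M["T"])
    d=np.array([(u-K[0,2])/K[0,0],(v-K[1,2])/K[1,1]]);s=d.copy()
    for _ in range(30): s=d/(1+M["k1"]*(s@s))
    return T[:3,3],T[:3,:3]@np.array([s[0],s[1],1])
def px(name,u,v,z,M=None):
    o,d=ray(name,u,v,M); return (o+d*(z-o[2])/d[2])[:2]
def proj(name,P,M=None):
    M=M or bot.camera_model(name);K=np.array(M["K"]);T=np.array(M["T"])
    c=T[:3,:3].T@(np.array(P)-T[:3,3]);s=c[:2]/c[2];s=s*(1+M["k1"]*(s@s))
    return s*[K[0,0],K[1,1]]+[K[0,2],K[1,2]]
E
python3 - <<'E'
from h import *
for n in ["top","side","wrist"]:
    cv2.imwrite(f"pics/{n}0.png",bot.camera(n)); M=bot.camera_model(n); print(n,np.round(M["K"],1).tolist(),M["k1"],np.round(M["T"],3).tolist())
o=bot.get_obs();print(o["eef_pos"],o["tool_rot"],o["clock"],o["grip_width"],bot.tip_extent)
E
```

```text
pics
top [[430.2, 0.0, 282.2], [0.0, 430.2, 211.4], [0.0, 0.0, 1.0]] 0.026833681739562295 [[0.017, -0.995, 0.094, 0.361], [-1.0, -0.018, -0.006, 0.11], [0.008, -0.094, -0.996, 1.271], [0.0, 0.0, 0.0, 1.0]]
side [[462.6, 0.0, 280.5], [0.0, 462.6, 208.6], [0.0, 0.0, 1.0]] 0.04835095636512877 [[-0.931, -0.179, 0.32, 0.04], [-0.366, 0.489, -0.792, 1.134], [-0.015, -0.854, -0.52, 0.748], [0.0, 0.0, 0.0, 1.0]]
wrist [[357.5, 0.0, 276.5], [0.0, 357.5, 206.7], [0.0, 0.0, 1.0]] -0.03543200611655551 [[0.319, -0.906, -0.277, 0.229], [-0.948, -0.306, -0.091, -0.449], [-0.002, 0.292, -0.956, 0.373], [0.0, 0.0, 0.0, 1.0]]
[ 0.1589289  -0.47357282  0.2386059 ] [ 9.86922056e-01  1.61196065e-01 -1.41006597e-04 -8.15305398e-04] 0.15 0.08531420891497914 0.008
```

View pics/top0.png

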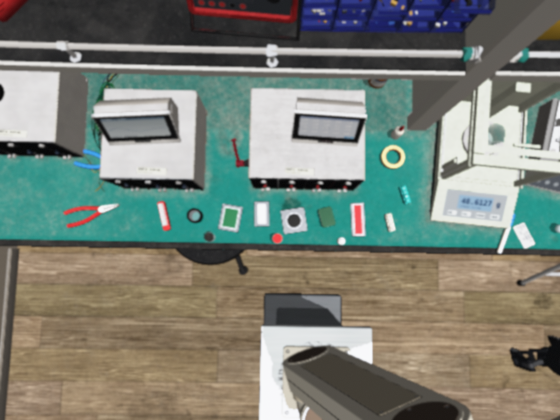

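View pics/side0.png

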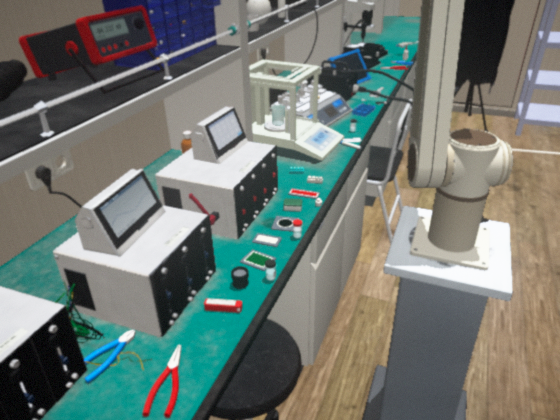

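Top view, left to right: hex keys (164,216), loupe (195,215), tin pad (231,217), terminal pad (262,214), loupe pad (294,219), tin (326,216), keys pad (358,219), terminal block (391,222). Vials: black (209,237), red (277,238). Possible mix-ups:
- Turquoise block (405,194) for the off-white block (391,222).
- Off-white silhouette (262,214) for the block.
- Green silhouette (231,217) for the tin (326,216).
- Red silhouette (358,219) for the keys (164,216).
- Disc (294,219) for the loupe (195,215).

I'll check these in one enlarged crop.

```bash
python3 - <<'E'
from h import *
im=cv2.imread("pics/top0.png")
a=[cv2.resize(im[185:250,x:x+133],None,fx=6,fy=6,interpolation=cv2.INTER_CUBIC)[:298 if 0 else 390] for x in (150,285)]
out=np.vstack([a[0][60:350],a[1][:350]])[:600]
for j,x0 in enumerate((150,285)):
    for k in range(0,133,10): cv2.putText(out,str(x0+k),(k*6,12 if j==0 else 302),0,.35,(255,255,255),1); cv2.line(out,(k*6,14+290*j),(k*6,20+290*j),(255,255,255),1)
cv2.imwrite("pics/crop1.png",out);print(out.shape)
for n,(u,v,z) in dict(keys=(164,216,.023),loupe=(195,215,.04),ptin=(231,217,.004),pterm=(262,214,.004),ploupe=(294,219,.004),tin=(326,216,.022),pkeys=(358,219,.004),term=(391,222,.019),black=(209,237,.05),red=(277,238,.05),white=(342,241,.02)).items(): print(n,px("top",u,v,z).round(3))
E
```

```text
(600, 798, 3)
keys [0.459 0.445]
loupe [0.463 0.352]
ptin [0.461 0.254]
pterm [0.472 0.162]
ploupe [0.459 0.068]
tin [ 0.468 -0.025]
pkeys [ 0.462 -0.121]
term [ 0.454 -0.215]
black [0.4   0.309]
red [0.4   0.116]
white [ 0.396 -0.072]
```

View pics/crop1.png

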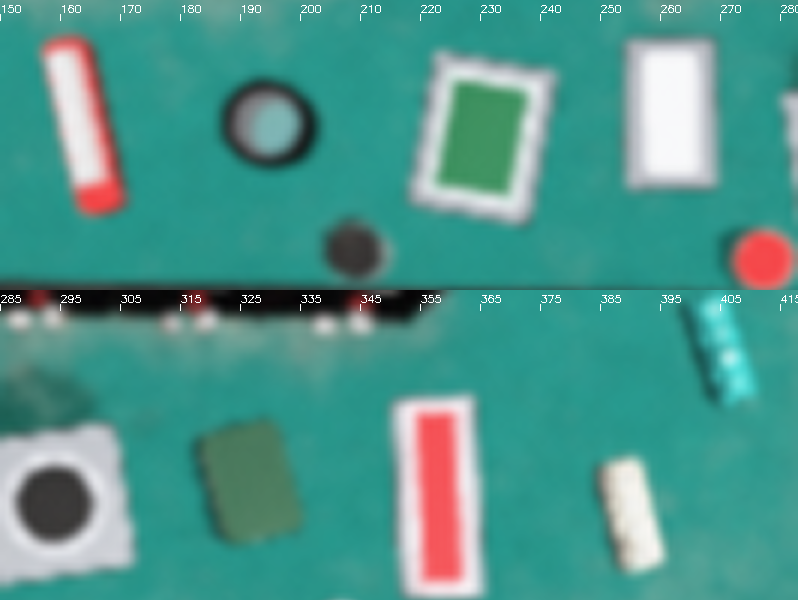

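Both crop rows match the descriptions; the turquoise look-alike is at (404,195) and the wanted off-white block at (390,222). Now centroids and angles by colour segmentation.

```bash
cat > seg.py <<'E'
from h import *
def seg(im,name,M,box,f,z,up=4):
    """mask f(hsv) in box x0,y0,x1,y1 -> world center & angle via undistorted world rect"""
    x0,y0,x1,y1=box
    c=cv2.resize(im[y0:y1,x0:x1],None,fx=up,fy=up,interpolation=cv2.INTER_CUBIC)
    m=f(cv2.cvtColor(c,cv2.COLOR_BGR2HSV).astype(int)).astype(np.uint8)
    cs,_=cv2.findContours(m,cv2.RETR_EXTERNAL,cv2.CHAIN_APPROX_NONE); c=max(cs,key=cv2.contourArea)
    P=np.array([px(name,(p[0]+.5)/up-.5+x0,(p[1]+.5)/up-.5+y0,z,M) for p in c[:,0]],np.float32)
    (cx,cy),(w,h),a=cv2.minAreaRect(P*1000)
    if w>h: w,h,a=h,w,a-90
    a=a+90   # long axis angle
    a=(a+90)%180-90
    return np.round([cx,cy,w,h,a],1)
H=lambda h,i:h[...,i]
red=lambda h:((h[...,0]<8)|(h[...,0]>172))&(h[...,1]>110)&(h[...,2]>110)
green=lambda h:(h[...,0]>40)&(h[...,0]<79)&(h[...,1]>60)
white=lambda h:(h[...,1]<60)&(h[...,2]>140)
bright=lambda h:(h[...,1]<25)&(h[...,2]>225)
dark=lambda h:(h[...,2]<95)
padnt=lambda h:(h[...,1]<90)
E
python3 - <<'E'
from seg import *
im=cv2.imread("pics/top0.png");M=bot.camera_model("top")
for n,b,f,z in [("keys",(154,198,176,236),lambda h:red(h)|white(h),.018),("loupe",(183,203,206,220),dark,.04),("ptin",(222,195,241,230),green,.004),("ptinpad",(216,200,245,235),padnt,.004),("pterm",(252,199,272,230),bright,.004),("ptermpad",(250,198,272,230),padnt,.004),("ploupe",(284,208,302,230),dark,.004),("tin",(314,203,340,229),lambda h:(h[...,0]>40)&(h[...,0]<79)&(h[...,1]<190),.022),("pkeys",(351,203,366,236),red,.004),("term",(381,208,400,233),lambda h:h[...,1]<90,.015)]:
    print(n,seg(im,"top",M,b,f,z))
E
```

```text
keys [465.8 453.6  17.6  72.7  15.3]
loupe [466.5 354.3  33.1  45.8 -89. ]
ptin [460.  257.   36.6  53.   -9.2]
ptinpad [459.8 256.7  62.9  78.7  -9.1]
pterm [473.9 163.9  27.3  60.9   1.3]
ptermpad [473.9 164.6  46.5  75.7   1.2]
ploupe [455.6  68.8  32.7  33.4  27.6]
tin [466.4 -25.4  38.5  53.7  15.6]
pkeys [ 462.4 -120.6   17.3   81.     2.8]
term [ 454.2 -212.    25.4   56.9   14. ]
```

```bash
python3 -m jog '[[[0.04,0.03,0,0,0,-7,0],[0.08,0.06,0,0,0,-14,0],[0.11,0.09,0,0,0,-21,0],[0.14,0.12,0,0,0,-28,0],[0.17,0.15,0,0,0,-35,0],[0.20,0.18,0,0,0,-42,0],[0.23,0.21,0,0,0,-49,0],[0.26,0.24,0,0,0,-56,0],[0.27,0.26,0,0,0,-63,0],[0.295,0.26,0,0,0,-70,0]]]'; python3 -m jog '[[[0,0,0,0,0,-7,0],[0,0,0,0,0,-14,0],[0,0,0,0,0,-21,0],[0,0,0,0,0,-28,0],[0,0,0,0,0,-35,0],[0,0,0,0,0,-42,0],[0,0,0,0,0,-49,0],[0,0,0,0,0,-56,0],[0,0,0,0,0,-63,0],[0,0,0,0,0,-70,0]]]'
python3 - <<'E'
from h import *
o=bot.get_obs();print(o["eef_pos"].round(4),o["joint_pos"].round(3),o["tool_rot"].round(4))
E
```

```text
clock: 0.98
eef_pos: [0.3843, -0.2827, 0.2392]
tool_rot: [0.944, -0.328, 0.008, -0.029]
ft_force: [0.3, -0.2, -0.5]
grip_width: 0.0852
clock: 1.82
eef_pos: [0.2168, -0.3657, 0.2393]
tool_rot: [0.815, -0.566, 0.056, -0.114]
ft_force: [0.2, -0.8, 0.0]
grip_width: 0.0856
[ 0.2168 -0.3657  0.2393] [-1.21   0.114 -0.176  1.319  0.252  3.141] [ 0.8147 -0.5657  0.0559 -0.1142]
```

J6 runs the other way (yaw = π + q1 − q6), so I need to turn positive. Turning back.

```bash
python3 -m jog '[[[0,0,0,0,0,7,0],[0,0,0,0,0,14,0],[0,0,0,0,0,21,0],[0,0,0,0,0,28,0],[0,0,0,0,0,35,0],[0,0,0,0,0,42,0],[0,0,0,0,0,49,0],[0,0,0,0,0,56,0],[0,0,0,0,0,63,0],[0,0,0,0,0,70,0]]]'
cat >> h.py <<'E'
from scipy.spatial.transform import Rotation as R
def st():
    o=bot.get_obs();m=R.from_quat(o["tool_rot"]).as_matrix()
    print("t",round(o["clock"],2),"p",o["eef_pos"].round(4),"q",np.round(o["joint_pos"],2),"yaw",np.degrees(np.arctan2(m[1,0],m[0,0])).round(1),"toolz",m[:,2].round(4),"w",round(o["grip_width"],4))
E
python3 -c "from h import *;st()"
```

```text
clock: 2.65
eef_pos: [0.2175, -0.3656, 0.2392]
tool_rot: [0.992, 0.008, -0.02, -0.126]
ft_force: [0.7, -0.6, 0.0]
grip_width: 0.0854
t 2.65 p [ 0.2175 -0.3656  0.2392] q [-1.09  0.29  0.03  1.56  0.08  2.03] yaw 1.2 toolz [-0.0418  0.2489 -0.9676] w 0.0854
```

```bash
python3 -m jog '[[[0.03,0.02,0,-7.2,-1.2,0,0],[0.06,0.04,0,-14.4,-2.4,0,0],[0.06,0.04,0,-14.4,-2.4,0,0]]]'; 
python3 -m jog '[[[0.015,0.01,0,0,0,7,0],[0.03,0.02,0,0,0,14,0],[0.05,0.03,0,0,0,21,0],[0.07,0.045,0,0,0,28,0],[0.09,0.055,0,0,0,35,0],[0.105,0.07,0,0,0,42,0],[0.12,0.08,0,0,0,49,0],[0.14,0.09,0,0,0,56,0],[0.16,0.1,0,0,0,63,0],[0.16,0.1,0,0,0,70,0]]]'
python3 -m jog '[[[0,0,0,0,0,7,0],[0,0,0,0,0,14,0],[0,0,0,0,0,21,0],[0,0,0,0,0,28,0],[0,0,0,0,0,35,0],[0,0,0,0,0,42,0],[0,0,0,0,0,49,0],[0,0,0,0,0,56,0],[0,0,0,0,0,63,0],[0,0,0,0,0,70,0]]]';python3 -c "from h import *;st()"
```

```text
clock: 2.9
eef_pos: [0.2815, -0.3183, 0.2381]
tool_rot: [1.0, 0.012, 0.002, -0.001]
ft_force: [-1.4, 0.7, -1.6]
grip_width: 0.0854
clock: 3.73
eef_pos: [0.4404, -0.2239, 0.2392]
tool_rot: [0.813, 0.582, 0.002, -0.0]
ft_force: [0.5, -0.6, -0.5]
grip_width: 0.0854
clock: 4.57
eef_pos: [0.4373, -0.2254, 0.2394]
tool_rot: [0.334, 0.943, 0.001, -0.001]
ft_force: [0.8, -0.1, 0.7]
grip_width: 0.0855
t 4.57 p [ 0.4373 -0.2254  0.2394] q [-0.48  0.23 -0.01  1.33  0.    0.2 ] yaw 141.0 toolz [-0.0016  0.0016 -1.    ] w 0.0855
```

```bash
python3 -m jog '[[[0.005,0.005,-0.01,0,0,7,0],[0.01,0.008,-0.02,0,0,14,0],[0.017,0.013,-0.04,0,0,21,0],[0.017,0.013,-0.05,0,0,28,0],[0.017,0.013,-0.06,0,0,35,0],[0.017,0.013,-0.07,0,0,42,0],[0.017,0.013,-0.08,0,0,49,0],[0.017,0.013,-0.08,0,0,53,0],[0.017,0.013,-0.08,0,0,53,0]]]'
python3 - <<'E'
from h import *
st();M=bot.camera_model("wrist");cv2.imwrite("pics/w1.png",bot.camera("wrist"))
print(np.array(M["T"])[:3].round(3).tolist())
print(proj("wrist",[.454,-.213,.013],M),proj("wrist",[.4624,-.1206,.004],M))
E
```

```text
clock: 5.32
eef_pos: [0.4538, -0.2121, 0.1586]
tool_rot: [-0.119, 0.993, 0.001, -0.002]
ft_force: [-0.5, 0.7, -0.0]
grip_width: 0.0856
t 5.32 p [ 0.4538 -0.2121  0.1586] q [-0.44  0.3  -0.14  1.14 -0.   -0.68] yaw -166.3 toolz [-0.0038  0.0011 -1.    ] w 0.0856
[[-0.237, 0.93, 0.28, 0.382], [0.971, 0.227, 0.071, -0.229], [0.003, 0.289, -0.957, 0.293]]
[273.52536853 194.20909708] [375.63167394 225.3327617 ]
```

View pics/w1.png

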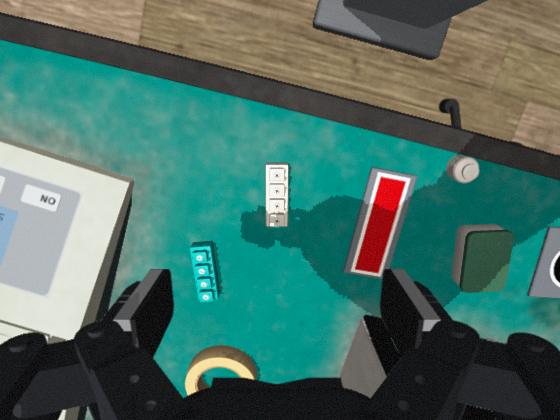

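```bash
python3 - <<'E'
from seg import *
M=bot.camera_model("wrist");im=cv2.imread("pics/w1.png")
print("term eye",px("wrist",277,195.5,.015,M),"pkeys eye",px("wrist",382,223.5,.004,M))
print("term",seg(im,"wrist",M,(255,155,297,235),lambda h:(h[...,1]<90)&(h[...,2]>110),.016))
print("pkeys",seg(im,"wrist",M,(340,160,420,285),red,.004))
print("tin",seg(im,"wrist",M,(450,218,520,300),lambda h:(h[...,0]>40)&(h[...,0]<79)&(h[...,1]<190)&(h[...,1]>50),.022))
E
```

```text
term eye [ 0.4546474  -0.21042015] pkeys eye [ 0.46055217 -0.11589567]
term [ 454.2 -210.9   18.4   53.7   13.1]
pkeys [ 463.9 -117.4   21.8   86.     2.7]
tin [467.5 -26.   40.9  57.1  15.5]
```

```bash
python3 -m jog '[[[0,0.001,-0.03,0,0,0,130],[0,0.001,-0.06,0,0,0,130],[0,0.001,-0.09,0,0,0,130],[0,0.001,-0.11,0,0,0,130],[0,0.001,-0.12,0,0,0,130]]]'
python3 - <<'E'
from h import *
st();print(bot.tip_extent);M=bot.camera_model("wrist");im=bot.camera("wrist");cv2.imwrite("pics/w2.png",im)
E
```

```text
clock: 5.78
eef_pos: [0.4529, -0.2108, 0.0372]
tool_rot: [-0.118, 0.993, 0.001, -0.003]
ft_force: [-0.6, 0.1, -0.4]
grip_width: 0.0422
t 5.78 p [ 0.4529 -0.2108  0.0372] q [-0.44  0.43 -0.3   0.85 -0.   -0.67] yaw -166.5 toolz [-0.0053  0.0018 -1.    ] w 0.0422
0.008
```

View pics/w2.png

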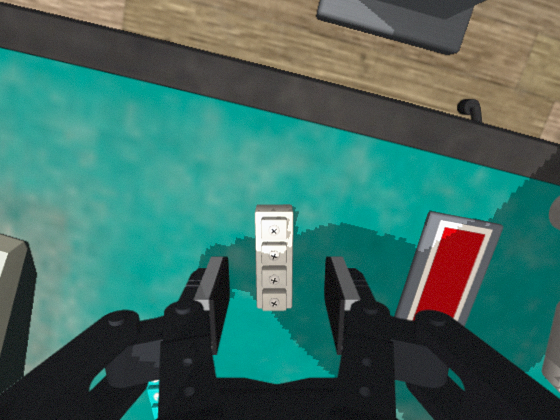

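Jaws (tips near x=215 and 338 px) straddle the block (274,258) evenly. Descending and closing.

```bash
python3 -m jog '[[[0.001,0,-0.02,0,0,0,130],[0.001,0,-0.026,0,0,0,130],[0.001,0,-0.026,0,0,0,130],[0.001,0,-0.026,0,0,0,255],[0.001,0,-0.026,0,0,0,255],[0.001,0,-0.026,0,0,0,255],[0.001,0,-0.026,0,0,0,255],[0.001,0,-0.026,0,0,0,255]]]' && python3 -m jog '[[[0,0,0,0,0,0,255],[0,0,0,0,0,0,255],[0,0,0.03,0,0,0,255],[0,0,0.06,0,0,0,255],[0,0,0.09,0,0,0,255],[0,0,0.12,0,0,0,255]]]'; python3 -c "from h import *;st()"
```

```text
clock: 6.5
eef_pos: [0.4567, -0.2121, 0.0152]
tool_rot: [-0.118, 0.993, -0.001, 0.0]
ft_force: [-1.4, -0.8, 6.4]
grip_width: 0.0152
clock: 7.0
eef_pos: [0.4554, -0.2114, 0.1353]
tool_rot: [-0.118, 0.993, 0.0, -0.001]
ft_force: [0.8, 1.0, -0.3]
grip_width: 0.0156
t 7.0 p [ 0.4554 -0.2114  0.1353] q [-0.43  0.32 -0.17  1.08 -0.   -0.67] yaw -166.4 toolz [-0.0015 -0.     -1.    ] w 0.0156
```

```bash
python3 - <<'E'
from h import *
M=bot.camera_model("wrist");im=bot.camera("wrist");cv2.imwrite("pics/w3.png",im)
E
```

```text
(no output)
```

View pics/w3.png

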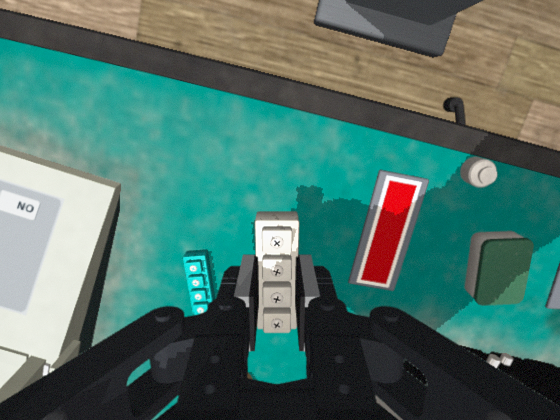

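Block is held, roughly centred between the jaws at (277,270). Carrying it over to the terminal pad.

```bash
python3 -m jog '[[[0.002,0.035,0.02,0,0,-2,255],[0.004,0.075,0.02,0,0,-4,255],[0.006,0.115,0.02,0,0,-6,255],[0.008,0.155,0.02,0,0,-8,255],[0.01,0.195,0.02,0,0,-10,255],[0.012,0.235,0.02,0,0,-12.4,255],[0.014,0.275,0.02,0,0,-12.4,255],[0.016,0.315,0.02,0,0,-12.4,255],[0.018,0.35,0.02,0,0,-12.4,255],[0.018,0.375,0.02,0,0,-12.4,255]]]'
python3 -m jog '[[[0,0,0,0,0,0,255],[0,0,0,0,0,0,255],[0,0,0,0,0,0,255]]]'
python3 - <<'E'
from h import *
st();M=bot.camera_model("wrist");im=bot.camera("wrist");cv2.imwrite("pics/w4.png",im)
import pickle;pickle.dump(M,open("w4.pkl","wb"))
E
```

```text
clock: 7.88
eef_pos: [0.4737, 0.1666, 0.154]
tool_rot: [-0.012, 1.0, 0.001, -0.0]
ft_force: [0.6, 0.0, -0.4]
grip_width: 0.0153
clock: 8.13
eef_pos: [0.4733, 0.163, 0.1536]
tool_rot: [-0.011, 1.0, -0.0, -0.001]
ft_force: [0.2, -0.4, -0.2]
grip_width: 0.0155
t 8.13 p [0.4733 0.163  0.1536] q [ 0.33  0.3  -0.15  1.13  0.    0.31] yaw -178.8 toolz [-1.7e-03 -3.0e-04 -1.0e+00] w 0.0155
```

View pics/w4.png

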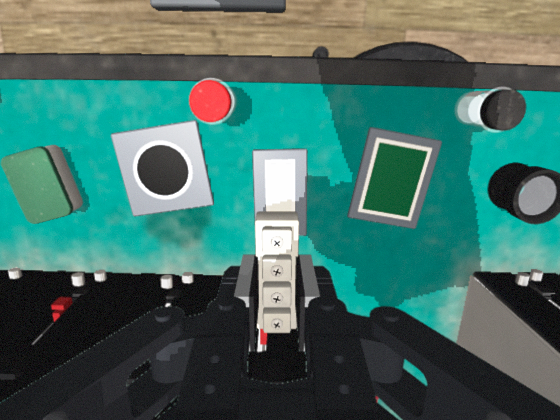

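```bash
python3 - <<'E'
from seg import *
import pickle
M=pickle.load(open("w4.pkl","rb"));im=cv2.imread("pics/w4.png");st()
a,b=px("wrist",253,150,.004,M),px("wrist",306,150.5,.004,M);print("pad front",a,b,(a+b)/2)
a,b=px("wrist",265,180,.004,M),px("wrist",296,180,.004,M);print("sil",a,b,(a+b)/2)
print("ptin",seg(im,"wrist",M,(350,130,440,228),lambda h:(h[...,0]>45)&(h[...,0]<79)&(h[...,1]>100)&(h[...,2]<110),.004))
print("ploupe",seg(im,"wrist",M,(134,142,190,196),dark,.004))
# block in hand: predicted centre
print("blk",px("wrist",277.5,276,.1536-.0057+.0035,M), "front body edge",px("wrist",277,216,.1536-.0057+.0035,M))
E
```

```text
t 8.18 p [0.4734 0.1625 0.1536] q [ 0.33  0.3  -0.15  1.13  0.    0.31] yaw -178.9 toolz [-1.8e-03 -1.0e-04 -1.0e+00] w 0.0159
pad front [0.43853594 0.14480618] [0.43800006 0.18680114] [0.438268   0.16580366]
sil [0.4626252  0.15462877] [0.46206925 0.17977261] [0.46234722 0.16720069]
ptin [460.4 259.6  39.   55.   -9.1]
ploupe [456.3  71.6  40.1  40.3 -63.7]
blk [0.47107392 0.16449419] front body edge [0.44427953 0.16367689]
```

```bash
python3 -m jog '[[[0.005,0.0025,-0.03,0,0,0,255],[0.005,0.0025,-0.06,0,0,0,255],[0.005,0.0025,-0.09,0,0,0,255],[0.005,0.0025,-0.11,0,0,0,255],[0.005,0.0025,-0.12,0,0,0,255],[0.005,0.0025,-0.128,0,0,0,255],[0.005,0.0025,-0.13,0,0,0,255],[0.005,0.0025,-0.13,0,0,0,255]]]';python3 -c "from h import *;st()"
```

```text
clock: 8.85
eef_pos: [0.4791, 0.1655, 0.024]
tool_rot: [-0.01, 1.0, 0.0, -0.0]
ft_force: [0.1, 0.0, 0.1]
grip_width: 0.0155
t 8.85 p [0.4791 0.1655 0.024 ] q [ 0.33  0.46 -0.3   0.82  0.    0.31] yaw -178.9 toolz [-9.e-04  5.e-04 -1.e+00] w 0.0155
```

```bash
python3 -m jog '[[[0,0,-0.002,0,0,0,255],[0,0,-0.004,0,0,0,255],[0,0,-0.004,0,0,0,255]]]'; python3 -m jog '[[[0,0,0,0,0,0,130],[0,0,0,0,0,0,130],[0,0,0,0,0,0,130],[0,0,0,0,0,0,130],[0,0,0.03,0,0,0,130],[0,0,0.06,0,0,0,100],[0,0,0.1,0,0,0,50],[0,0,0.13,0,0,0,0]]]'
python3 -c "from h import *;st()"
```

```text
clock: 9.1
eef_pos: [0.4792, 0.1662, 0.0203]
tool_rot: [-0.011, 1.0, 0.0, -0.0]
ft_force: [0.1, -1.0, -0.5]
grip_width: 0.0158
clock: 9.77
eef_pos: [0.4788, 0.1661, 0.1521]
tool_rot: [-0.011, 1.0, 0.0, -0.0]
ft_force: [1.0, 0.4, 1.3]
grip_width: 0.0741
t 9.77 p [0.4788 0.1661 0.1521] q [ 0.33  0.31 -0.14  1.12  0.    0.31] yaw -178.8 toolz [-4.e-04  8.e-04 -1.e+00] w 0.0741
```

```bash
python3 - <<'E'
from seg import *
M=bot.camera_model("wrist");im=bot.camera("wrist");cv2.imwrite("pics/w5.png",im)
print(proj("wrist",[.475,.166,.02],M))
E
python3 -m jog '[[[-0.002,-0.03,0,0,0,4,0],[-0.004,-0.07,0,0,0,8,0],[-0.006,-0.11,0,0,0,12,0],[-0.008,-0.15,0,0,0,14.3,0],[-0.011,-0.185,0,0,0,14.3,0],[-0.011,-0.192,0,0,0,14.3,0],[-0.011,-0.192,0,0,0,14.3,0],[-0.011,-0.192,0,0,0,14.3,0]]]'
python3 - <<'E'
from seg import *
st();M=bot.camera_model("wrist");im=bot.camera("wrist");cv2.imwrite("pics/w6.png",im)
u,v=proj("wrist",[.4675,-.026,.022],M).astype(int);print(u,v)
print("tin",seg(im,"wrist",M,(u-45,v-50,u+45,v+50),lambda h:(h[...,0]>40)&(h[...,0]<79)&(h[...,1]<190)&(h[...,1]>50),.022))
cv2.imwrite("pics/v6.png",np.hstack([cv2.imread("pics/w5.png")[100:420,160:400],im[60:380]]))
E
```

```text
[274.82789251 193.64764475]
clock: 10.48
eef_pos: [0.4676, -0.026, 0.1495]
tool_rot: [-0.134, 0.991, 0.0, -0.001]
ft_force: [0.5, 0.7, -0.2]
grip_width: 0.0857
t 10.48 p [ 0.4676 -0.026   0.1495] q [-0.06  0.24 -0.24  1.09  0.   -0.33] yaw -164.6 toolz [-1.5e-03  7.0e-04 -1.0e+00] w 0.0857
274 199
tin [466.6 -24.   38.8  56.2  15.9]
```

View pics/v6.png

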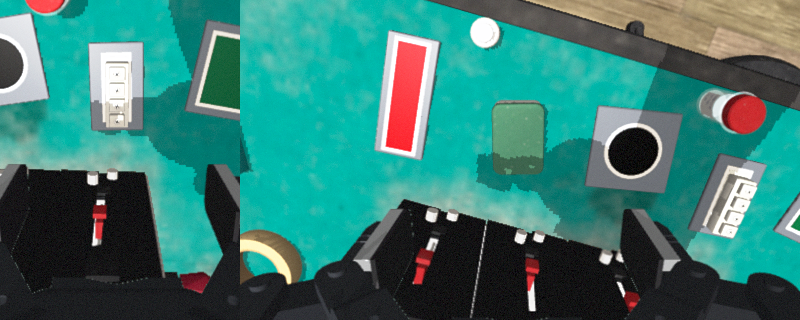

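Left part: block sits upright on its pad (pad 90–143 px, block 103–131), offset only by height parallax; I'll check with an overlay later. Right part: tin (518,138) between the keys pad and loupe pad. Grasping the tin.

```bash
python3 -m jog '[[[0,0.001,-0.03,0,0,0,70],[-0.001,0.0015,-0.06,0,0,0,70],[-0.001,0.0015,-0.09,0,0,0,70],[-0.001,0.0015,-0.115,0,0,0,70],[-0.001,0.0015,-0.13,0,0,0,70],[-0.001,0.0015,-0.1365,0,0,0,70],[-0.001,0.0015,-0.1365,0,0,0,70]]]'; python3 -m jog '[[[0,0,0,0,0,0,255],[0,0,0,0,0,0,255],[0,0,0,0,0,0,255],[0,0,0,0,0,0,255],[0,0,0,0,0,0,255],[0,0,0,0,0,0,255]]]'; python3 -m jog '[[[0,0,0.03,0,0,0,255],[0,0,0.06,0,0,0,255],[0,0,0.1,0,0,0,255],[0,0,0.13,0,0,0,255],[0,0,0.13,0,0,0,255]]]'; python3 -c "from h import *;st()"
```

```text
clock: 11.12
eef_pos: [0.4654, -0.0231, 0.0116]
tool_rot: [-0.136, 0.991, 0.001, -0.003]
ft_force: [-0.5, 0.1, 0.0]
grip_width: 0.0617
clock: 11.62
eef_pos: [0.4681, -0.0244, 0.0146]
tool_rot: [-0.135, 0.991, 0.0, 0.001]
ft_force: [-0.1, 1.2, 6.4]
grip_width: 0.038
clock: 12.03
eef_pos: [0.471, -0.025, 0.1498]
tool_rot: [-0.135, 0.991, -0.001, 0.005]
ft_force: [1.1, 0.6, -0.6]
grip_width: 0.0381
t 12.03 p [ 0.471  -0.025   0.1498] q [-0.05  0.24 -0.24  1.08 -0.   -0.32] yaw -164.5 toolz [ 1.110e-02 -8.000e-04 -9.999e-01] w 0.0381
```

```bash
python3 -m jog '[[[-0.001,0.03,0.005,0,0,-5,255],[-0.002,0.07,0.005,0,0,-10,255],[-0.004,0.11,0.005,0,0,-15,255],[-0.005,0.15,0.005,0,0,-20,255],[-0.006,0.19,0.005,0,0,-24.6,255],[-0.007,0.23,0.005,0,0,-24.6,255],[-0.008,0.265,0.005,0,0,-24.6,255],[-0.008,0.2835,0.005,0,0,-24.6,255],[-0.008,0.2835,0.005,0,0,-24.6,255],[-0.008,0.2835,0.005,0,0,-24.6,255]]]'
python3 - <<'E'
from seg import *
st();M=bot.camera_model("wrist");im=bot.camera("wrist")
import pickle;pickle.dump(M,open("w7.pkl","wb"));cv2.imwrite("pics/w7.png",im)
E
```

```text
clock: 12.87
eef_pos: [0.458, 0.2596, 0.1475]
tool_rot: [0.078, 0.997, -0.0, -0.001]
ft_force: [-0.6, -0.5, -0.7]
grip_width: 0.0382
t 12.87 p [0.458  0.2596 0.1475] q [ 0.52  0.35 -0.09  1.13  0.    0.67] yaw 171.0 toolz [-2.1e-03 -4.0e-04 -1.0e+00] w 0.0382
```

View pics/w7.png

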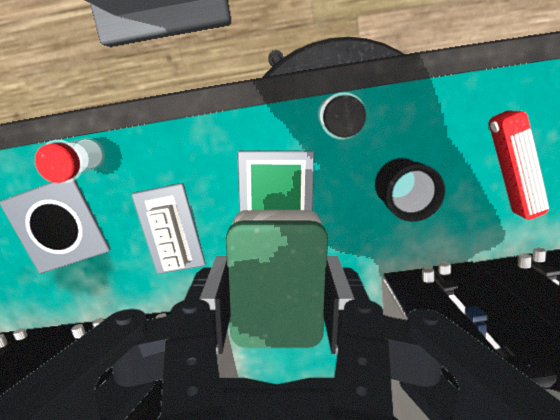

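```bash
python3 - <<'E'
from seg import *
import pickle
M=pickle.load(open("w7.pkl","rb"));im=cv2.imread("pics/w7.png")
a,b=px("wrist",239,151,.004,M),px("wrist",314,152,.004,M);d=np.array([np.cos(np.radians(-9.1)),np.sin(np.radians(-9.1))]);print("pad",(a+b)/2,np.linalg.norm(a-b),"ctr",(a+b)/2+.038*d)
z=.155
print("tin",px("wrist",277,284,z,M),"len",np.linalg.norm(px("wrist",277,219.5,z,M)-px("wrist",277,348,z,M)),"w",np.linalg.norm(px("wrist",227,284,z,M)-px("wrist",327,284,z,M)))
st()
print("loupe",px("wrist",410,190,.04,M),"keys",px("wrist",521,167,.023,M))
E
```

```text
pad [0.42353902 0.26606897] 0.058230350566775425 ctr [0.46106074 0.26005897]
tin [0.45432179 0.26142711] len 0.057498734672225944 w 0.039731766574599314
t 12.92 p [0.4581 0.2585 0.1476] q [ 0.51  0.35 -0.09  1.13  0.    0.67] yaw 170.9 toolz [-2.4e-03 -6.0e-04 -1.0e+00] w 0.0382
loupe [0.45941293 0.3550373 ] keys [0.45977552 0.44456417]
```

```bash
python3 -m jog '[[[0.006,-0.001,-0.03,0,0,0,255],[0.006,-0.001,-0.06,0,0,0,255],[0.006,-0.001,-0.09,0,0,0,255],[0.006,-0.001,-0.11,0,0,0,255],[0.006,-0.001,-0.12,0,0,0,255],[0.006,-0.001,-0.127,0,0,0,255],[0.006,-0.001,-0.127,0,0,0,255],[0.006,-0.001,-0.127,0,0,0,255]]]';python3 -c "from h import *;st()"
```

```text
clock: 13.58
eef_pos: [0.4654, 0.2577, 0.022]
tool_rot: [0.08, 0.997, 0.001, -0.0]
ft_force: [0.4, -0.3, 0.2]
grip_width: 0.0377
t 13.58 p [0.4654 0.2577 0.022 ] q [ 0.51  0.5  -0.23  0.84  0.    0.66] yaw 170.8 toolz [-3.0e-04  1.1e-03 -1.0e+00] w 0.0377
```

```bash
python3 -m jog '[[[0,0,-0.002,0,0,0,255],[0,0,-0.003,0,0,0,255],[0,0,-0.003,0,0,0,255]]]'; python3 -m jog '[[[0,0,0,0,0,0,70],[0,0,0,0,0,0,70],[0,0,0,0,0,0,70],[0,0,0.03,0,0,0,70],[0,0,0.06,0,0,0,30],[0,0,0.1,0,0,0,0],[0,0,0.13,0,0,0,0]]]'
python3 -m jog '[[[-0.001,0.03,0,0,0,5,0],[-0.001,0.07,0,0,0,9,0],[-0.001,0.097,0,0,0,9,0],[-0.001,0.097,0,0,0,9,0],[-0.001,0.097,0,0,0,9,0]]]'
python3 - <<'E'
from seg import *
st();M=bot.camera_model("wrist");im=bot.camera("wrist")
import pickle;pickle.dump(M,open("w8.pkl","wb"));cv2.imwrite("pics/w8.png",im)
E
```

```text
clock: 13.83
eef_pos: [0.4652, 0.2583, 0.019]
tool_rot: [0.079, 0.997, 0.001, -0.0]
ft_force: [-0.3, -0.1, -0.4]
grip_width: 0.0381
clock: 14.42
eef_pos: [0.4649, 0.2581, 0.1507]
tool_rot: [0.079, 0.997, 0.001, -0.0]
ft_force: [1.2, 0.4, -0.2]
grip_width: 0.0854
clock: 14.83
eef_pos: [0.4631, 0.3562, 0.1479]
tool_rot: [-0.0, 1.0, 0.0, -0.001]
ft_force: [0.0, 0.5, -0.5]
grip_width: 0.0853
t 14.83 p [0.4631 0.3562 0.1479] q [0.66 0.46 0.08 1.19 0.   0.65] yaw -180.0 toolz [-0.0015  0.     -1.    ] w 0.0853
```

View pics/w8.png

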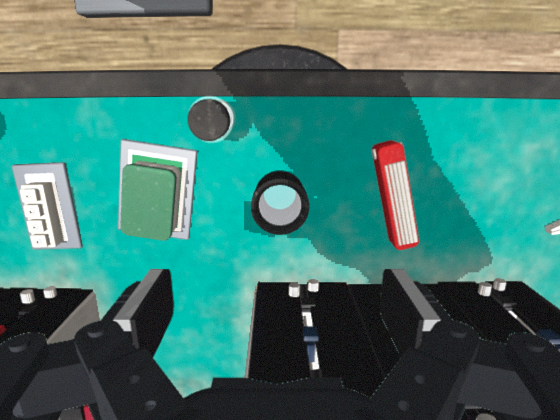

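```bash
python3 - <<'E'
from seg import *
import pickle
M=pickle.load(open("w8.pkl","rb"));im=cv2.imread("pics/w8.png")
print("tin",seg(im,"wrist",M,(112,158,183,245),lambda h:(h[...,0]>40)&(h[...,0]<75)&(h[...,1]<190)&(h[...,1]>50)&(h[...,2]>0),.026), px("wrist",149,201,.026,M))
print("ptin corners->ctr",(px("wrist",122,140,.004,M)+px("wrist",189,240,.004,M))/2)
print("block",px("wrist",38,214,.023,M))
print("loupe rim",px("wrist",280,200,.04,M),px("wrist",250,200,.04,M),px("wrist",309,200,.04,M),px("wrist",280,171,.04,M))
print(seg(im,"wrist",M,(364,130,425,258),lambda h:red(h)|(white(h)),.02))
E
```

```text
tin [460.2 262.7  42.9  63.4  -9.4] [0.46222293 0.26201379]
ptin corners->ctr [0.46093891 0.26087099]
block [0.47364034 0.17275806]
loupe rim [0.45734576 0.35982833] [0.45737946 0.33872001] [0.45731085 0.38023885] [0.43664332 0.35973171]
[466.  454.6  12.1  66.8  15.3]
```

```bash
python3 - <<'E'
from seg import *
import pickle
M=pickle.load(open("w8.pkl","rb"))
print("pterm ctr",np.mean([px("wrist",u,v,.004,M) for u,v in[(13,165),(65,163),(80,247),(29,250)]],0))
print("blk top ends", px("wrist",30,184,.023,M),px("wrist",38,247,.023,M))
E
python3 -m jog '[[[-0.005,0.003,-0.03,0,0,0,30],[-0.0055,0.0035,-0.06,0,0,0,30],[-0.0055,0.0035,-0.09,0,0,0,30],[-0.0055,0.0035,-0.11,0,0,0,30],[-0.0055,0.0035,-0.12,0,0,0,30],[-0.0055,0.0035,-0.126,0,0,0,30],[-0.0055,0.0035,-0.126,0,0,0,30]]]'; python3 -m jog '[[[0,0,0,0,0,0,255],[0,0,0,0,0,0,255],[0,0,0,0,0,0,255],[0,0,0,0,0,0,255],[0,0,0,0,0,0,255]]]';python3 -c "from h import *;st()"
```

```text
pterm ctr [0.47441236 0.16775014]
blk top ends [0.44981393 0.17112502] [0.50132624 0.16727395]
clock: 15.47
eef_pos: [0.4578, 0.3573, 0.0214]
tool_rot: [0.001, 1.0, -0.0, -0.002]
ft_force: [-0.8, -0.8, 0.5]
grip_width: 0.0755
clock: 15.88
eef_pos: [0.4595, 0.3595, 0.0242]
tool_rot: [0.001, 1.0, 0.001, 0.001]
ft_force: [-0.9, -0.7, 6.0]
grip_width: 0.0395
t 15.88 p [0.4595 0.3595 0.0242] q [ 0.66  0.57 -0.09  0.91  0.    0.66] yaw 179.9 toolz [ 0.0019  0.0028 -1.    ] w 0.0395
```

```bash
python3 -m jog '[[[0,0,0.03,0,0,0,255],[0,0,0.06,0,0,0,255],[0,0,0.1,0,0,0,255],[0,0,0.12,0,0,0,255]]]'; python3 -m jog '[[[-0.001,-0.03,0,0,0,0,255],[-0.001,-0.07,0,0,0,0,255],[-0.001,-0.11,0,0,0,0,255],[-0.001,-0.15,0,0,0,0,255],[-0.001,-0.19,0,0,0,0,255],[-0.001,-0.23,0,0,0,0,255],[-0.001,-0.265,0,0,0,0,255],[-0.001,-0.288,0,0,0,0,255],[-0.001,-0.288,0,0,0,0,255],[-0.001,-0.288,0,0,0,0,255]]]'
python3 - <<'E'
from seg import *
st();M=bot.camera_model("wrist");im=bot.camera("wrist")
import pickle;pickle.dump(M,open("w9.pkl","wb"));cv2.imwrite("pics/w9.png",im)
E
```

```text
clock: 16.22
eef_pos: [0.4594, 0.3596, 0.147]
tool_rot: [0.001, 1.0, 0.002, 0.002]
ft_force: [-0.2, 0.3, -0.4]
grip_width: 0.0398
clock: 17.05
eef_pos: [0.4572, 0.0694, 0.1426]
tool_rot: [0.002, 1.0, 0.0, -0.0]
ft_force: [-0.2, 0.3, -0.7]
grip_width: 0.0403
t 17.05 p [0.4572 0.0694 0.1426] q [ 0.15  0.24 -0.26  1.07  0.    0.15] yaw 179.7 toolz [-7.e-04  9.e-04 -1.e+00] w 0.0403
```

View pics/w9.png

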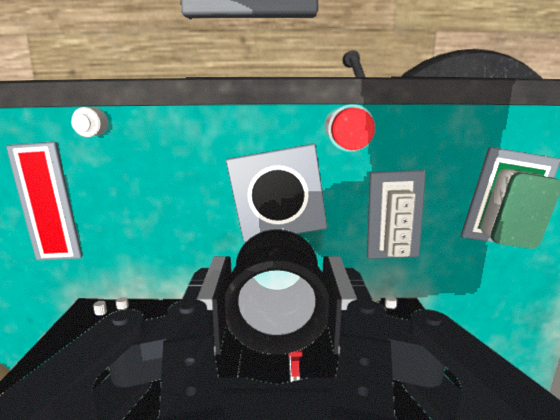

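```bash
python3 - <<'E'
from seg import *
import pickle
M=pickle.load(open("w9.pkl","rb"));im=cv2.imread("pics/w9.png")
print("disc",seg(im,"wrist",M,(246,164,311,225),dark,.004),px("wrist",278,194.5,.004,M))
print("loupe",px("wrist",277.5,303,.158,M),px("wrist",226,303,.158,M),px("wrist",329,303,.158,M),px("wrist",277.5,354,.158,M))
print("pkeys",seg(im,"wrist",M,(10,140,80,262),red,.004))
st()
E
```

```text
disc [456.3  71.7  40.4  40.5 -62.3] [0.45565016 0.07196142]
loupe [0.45702568 0.0708957 ] [0.45696491 0.0513602 ] [0.45714858 0.09044334] [0.48038799 0.07083194]
pkeys [ 462.9 -117.4   21.6   85.2    2.9]
t 17.1 p [0.4573 0.0704 0.1425] q [ 0.15  0.24 -0.26  1.07  0.    0.15] yaw 179.8 toolz [-7.e-04  1.e-03 -1.e+00] w 0.0398
```

```bash
python3 -m jog '[[[-0.001,0.001,-0.03,0,0,0,255],[-0.001,0.001,-0.06,0,0,0,255],[-0.001,0.001,-0.085,0,0,0,255],[-0.001,0.001,-0.1,0,0,0,255],[-0.001,0.001,-0.108,0,0,0,255],[-0.001,0.001,-0.111,0,0,0,255],[-0.001,0.001,-0.111,0,0,0,255]]]';python3 -c "from h import *;st()"
```

```text
clock: 17.68
eef_pos: [0.4561, 0.0723, 0.0309]
tool_rot: [0.0, 1.0, 0.0, -0.001]
ft_force: [0.4, -0.3, 0.4]
grip_width: 0.0393
t 17.68 p [0.4561 0.0723 0.0309] q [ 0.16  0.38 -0.41  0.78  0.    0.16] yaw 180.0 toolz [-2.1e-03  5.0e-04 -1.0e+00] w 0.0393
```

```bash
python3 -m jog '[[[0,0,-0.002,0,0,0,255],[0,0,-0.0025,0,0,0,255],[0,0,-0.0025,0,0,0,255],[0,0,-0.0025,0,0,0,60],[0,0,-0.0025,0,0,0,60],[0,0,-0.0025,0,0,0,60],[0,0,0.03,0,0,0,60],[0,0,0.06,0,0,0,30],[0,0,0.09,0,0,0,0],[0,0,0.12,0,0,0,0]]]'; python3 -m jog '[[[0.001,0.03,0,0,0,2,0],[0.002,0.07,0,0,0,4,0],[0.003,0.11,0,0,0,6,0],[0.004,0.15,0,0,0,8,0],[0.005,0.19,0,0,0,10,0],[0.006,0.23,0,0,0,12,0],[0.006,0.27,0,0,0,15,0],[0.006,0.31,0,0,0,15,0],[0.006,0.35,0,0,0,15,0],[0.006,0.378,0,0,0,15,0]]]';python3 -m jog '[[[0,0,0,0,0,0,0],[0,0,0,0,0,0,0]]]'
python3 - <<'E'
from seg import *
st();M=bot.camera_model("wrist");im=bot.camera("wrist")
import pickle;pickle.dump(M,open("w10.pkl","wb"));cv2.imwrite("pics/w10.png",im)
print(seg(im,"wrist",M,(240,110,320,270),lambda h:red(h)|(h[...,1]<60),.02))
E
```

```text
clock: 18.52
eef_pos: [0.4558, 0.0713, 0.1526]
tool_rot: [0.001, 1.0, 0.0, -0.001]
ft_force: [1.2, -0.6, -0.2]
grip_width: 0.0855
clock: 19.35
eef_pos: [0.4614, 0.4529, 0.151]
tool_rot: [-0.131, 0.991, 0.001, -0.001]
ft_force: [1.3, 1.0, 0.0]
grip_width: 0.0851
clock: 19.52
eef_pos: [0.4614, 0.4508, 0.1503]
tool_rot: [-0.131, 0.991, -0.0, -0.001]
ft_force: [0.5, -0.1, -0.0]
grip_width: 0.0856
t 19.52 p [0.4614 0.4508 0.1503] q [0.77 0.58 0.28 1.28 0.   0.51] yaw -164.9 toolz [-2.e-03 -9.e-04 -1.e+00] w 0.0856
[460.8 451.2  21.6  87.3  15.7]
```

View pics/w10.png

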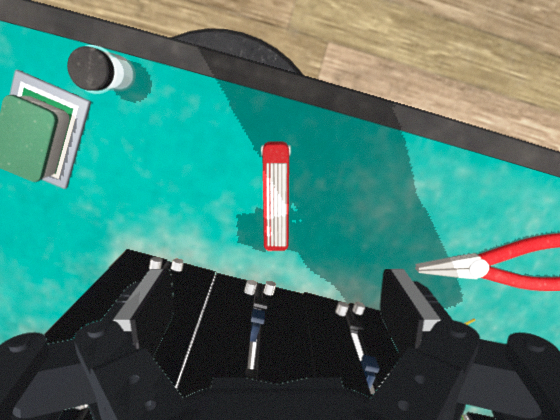

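Keys (276,196) lie centred under the open jaws at 15.7°, sizes match (21.6 × 87). Grasping.

```bash
python3 -m jog '[[[0,0,-0.03,0,0,0.6,110],[0,0.0005,-0.06,0,0,0.6,110],[0,0.0005,-0.09,0,0,0.6,110],[0,0.0005,-0.115,0,0,0.6,110],[0,0.0005,-0.13,0,0,0.6,110],[0,0.0005,-0.1365,0,0,0.6,110],[0,0.0005,-0.1365,0,0,0.6,110]]]'; python3 -m jog '[[[0,0,0,0,0,0,255],[0,0,0,0,0,0,255],[0,0,0,0,0,0,255],[0,0,0,0,0,0,255],[0,0,0,0,0,0,255],[0,0,0,0,0,0,255]]]'; python3 -m jog '[[[0,0,0.03,0,0,0,255],[0,0,0.06,0,0,0,255],[0,0,0.1,0,0,0,255],[0,0,0.13,0,0,0,255],[0,0,0.13,0,0,0,255]]]'; python3 -c "from h import *;st()"
```

```text
clock: 20.15
eef_pos: [0.4614, 0.4473, 0.013]
tool_rot: [-0.134, 0.991, -0.001, -0.002]
ft_force: [-0.3, -0.6, 0.2]
grip_width: 0.0485
clock: 20.65
eef_pos: [0.4634, 0.4508, 0.017]
tool_rot: [-0.135, 0.991, 0.001, 0.001]
ft_force: [0.8, -1.1, 7.3]
grip_width: 0.018
clock: 21.07
eef_pos: [0.4652, 0.4532, 0.1535]
tool_rot: [-0.135, 0.991, 0.004, 0.005]
ft_force: [1.4, 0.2, -0.1]
grip_width: 0.0184
t 21.07 p [0.4652 0.4532 0.1535] q [0.77 0.57 0.28 1.27 0.   0.5 ] yaw -164.5 toolz [ 0.0088  0.0102 -0.9999] w 0.0184
```

```bash
python3 -m jog '[[[0,-0.03,0,0,0,-2,255],[0,-0.07,0,0,0,-4,255],[0,-0.11,0,0,0,-6,255],[0,-0.15,0,0,0,-8,255],[0,-0.19,0,0,0,-10,255],[0,-0.23,0,0,0,-12.7,255],[0,-0.27,0,0,0,-12.7,255],[0,-0.31,0,0,0,-12.7,255],[0,-0.34,0,0,0,-12.7,255],[0,-0.34,0,0,0,-12.7,255]]]'; python3 -m jog '[[[0,-0.03,0,0,0,0,255],[0,-0.07,0,0,0,0,255],[0,-0.11,0,0,0,0,255],[0,-0.15,0,0,0,0,255],[0,-0.19,0,0,0,0,255],[0,-0.22,0,0,0,0,255],[0,-0.229,0,0,0,0,255],[0,-0.229,0,0,0,0,255],[0,-0.229,0,0,0,0,255]]]'
python3 - <<'E'
from seg import *
st();M=bot.camera_model("wrist");im=bot.camera("wrist")
import pickle;pickle.dump(M,open("w11.pkl","wb"));cv2.imwrite("pics/w11.png",im)
E
```

```text
clock: 21.9
eef_pos: [0.461, 0.105, 0.1444]
tool_rot: [-0.021, 1.0, -0.001, -0.001]
ft_force: [-1.0, 0.1, -1.9]
grip_width: 0.0182
clock: 22.65
eef_pos: [0.462, -0.1186, 0.1444]
tool_rot: [-0.024, 1.0, 0.001, -0.001]
ft_force: [0.1, 0.1, -1.3]
grip_width: 0.0178
t 22.65 p [ 0.462  -0.1186  0.1444] q [-0.25  0.26 -0.22  1.09  0.   -0.3 ] yaw -177.2 toolz [-0.0019  0.0014 -1.    ] w 0.0178
```

View pics/w11.png

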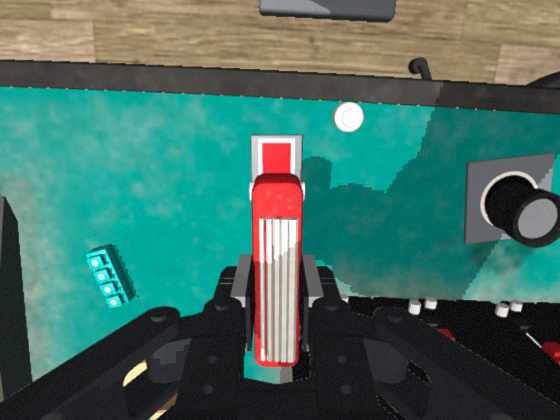

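```bash
python3 - <<'E'
from seg import *
import pickle
M=pickle.load(open("w11.pkl","rb"))
d=np.array([np.cos(np.radians(2.8)),np.sin(np.radians(2.8))])
a,b=px("wrist",251,136,.004,M),px("wrist",303,136,.004,M);print("pad",np.linalg.norm(a-b),(a+b)/2+.049*d)
for z in(.139,.145,.150): print(z,px("wrist",277,174,z,M),px("wrist",277,182,z,M),px("wrist",277,366,z,M),px("wrist",253,270,z,M),px("wrist",302,270,z,M))
im=cv2.imread("pics/w11.png");st()
E
```

```text
pad 0.039431682936776825 [ 0.46389678 -0.11669768]
0.139 [ 0.41650812 -0.11950227] [ 0.4197568  -0.11934076] [ 0.50912981 -0.11489508] [ 0.45907733 -0.12775721] [ 0.45806013 -0.10662796]
0.145 [ 0.41527518 -0.11958511] [ 0.41838423 -0.11943054] [ 0.5039158  -0.11517595] [ 0.45601468 -0.12748523] [ 0.4550412  -0.10726416]
0.15 [ 0.41424773 -0.11965414] [ 0.41724042 -0.11950535] [ 0.49957079 -0.11541   ] [ 0.45346247 -0.12725858] [ 0.45252542 -0.10779432]
t 22.7 p [ 0.462  -0.118   0.1444] q [-0.25  0.26 -0.22  1.09  0.   -0.3 ] yaw -177.1 toolz [-0.002   0.0013 -1.    ] w 0.018
```

```bash
python3 -m jog '[[[0.0035,0.001,-0.03,0,0,0,255],[0.0035,0.001,-0.06,0,0,0,255],[0.0035,0.001,-0.09,0,0,0,255],[0.0035,0.001,-0.108,0,0,0,255],[0.0035,0.001,-0.116,0,0,0,255],[0.0035,0.001,-0.121,0,0,0,255],[0.0035,0.001,-0.121,0,0,0,255]]]';python3 -c "from h import *;st()"
```

```text
clock: 23.28
eef_pos: [0.4656, -0.1169, 0.0233]
tool_rot: [-0.025, 1.0, 0.0, -0.001]
ft_force: [0.3, 0.2, -1.0]
grip_width: 0.018
t 23.28 p [ 0.4656 -0.1169  0.0233] q [-0.25  0.42 -0.37  0.79  0.   -0.3 ] yaw -177.1 toolz [-2.4e-03  8.0e-04 -1.0e+00] w 0.018
```

Lower 2 mm, release, lift, then move to the middle of the row for the final look.

```bash
python3 -m jog '[[[0,0,-0.001,0,0,0,255],[0,0,-0.002,0,0,0,255],[0,0,-0.002,0,0,0,255],[0,0,-0.002,0,0,0,110],[0,0,-0.002,0,0,0,110],[0,0,-0.002,0,0,0,110],[0,0,0.03,0,0,0,110],[0,0,0.06,0,0,0,50],[0,0,0.1,0,0,0,0],[0,0,0.14,0,0,0,0]]]'; python3 -m jog '[[[0,0.03,0.03,0,0,0,0],[0,0.07,0.06,0,0,0,0],[-0.01,0.11,0.09,0,0,0,0],[-0.02,0.15,0.1,0,0,0,0],[-0.03,0.18,0.1,0,0,0,0],[-0.03,0.19,0.1,0,0,0,0],[-0.03,0.19,0.1,0,0,0,0],[-0.03,0.19,0.1,0,0,0,0]]]'
python3 - <<'E'
from seg import *
st();M=bot.camera_model("wrist");im=bot.camera("wrist")
import pickle;pickle.dump(M,open("w12.pkl","wb"));cv2.imwrite("pics/w12.png",im)
cv2.imwrite("pics/top1.png",bot.camera("top"))
E
```

```text
clock: 24.12
eef_pos: [0.4647, -0.118, 0.1648]
tool_rot: [-0.024, 1.0, 0.0, -0.002]
ft_force: [1.3, -0.2, 0.2]
grip_width: 0.0819
clock: 24.78
eef_pos: [0.4355, 0.0725, 0.264]
tool_rot: [-0.026, 1.0, -0.0, -0.0]
ft_force: [0.8, -0.4, -0.4]
grip_width: 0.0854
t 24.78 p [0.4355 0.0725 0.264 ] q [ 0.17  0.11 -0.08  1.37  0.    0.11] yaw -177.1 toolz [-5.e-04 -0.e+00 -1.e+00] w 0.0854
```

View pics/w12.png

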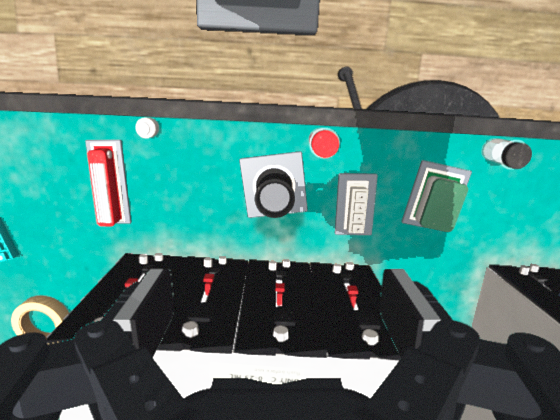

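```bash
python3 - <<'E'
from seg import *
import pickle
M=pickle.load(open("w12.pkl","rb"));im=cv2.imread("pics/w12.png")
s=4;big=cv2.resize(im,None,fx=s,fy=s,interpolation=cv2.INTER_CUBIC)
def rect(c,w,l,a,z,col):
    d=np.array([np.cos(np.radians(a)),np.sin(np.radians(a))]);n=np.array([-d[1],d[0]])
    P=[proj("wrist",[*(np.array(c)+i*l/2*d+j*w/2*n),z],M) for i,j in((1,1),(1,-1),(-1,-1),(-1,1))]
    cv2.polylines(big,[((np.array(P)+.5)*s).astype(np.int32)],True,col,1)
def circ(c,r,z,col):
    t=np.linspace(0,2*np.pi,40);P=[proj("wrist",[c[0]+r*np.cos(x),c[1]+r*np.sin(x),z],M) for x in t]
    cv2.polylines(big,[((np.array(P)+.5)*s).astype(np.int32)],True,col,1)
Y=(0,255,255);B=(255,0,255)
for c,w,l,a,h,pw,pl in [((.4608,.2598),.04,.056,-9.1,.022,.06,.076),((.475,.167),.012,.052,1.25,.019,.044,.074),((.4637,-.117),.022,.086,2.8,.023,.04,.098)]:
    rect(c,pw,pl,a,.004,B);rect(c,w,l,a,.004+h,Y)
circ((.4563,.0718),.021,.044,Y);circ((.4563,.0718),.021,.004,B)
A=big[135*s:230*s,80*s:130*s];C=big[135*s:230*s,235*s:310*s];D=big[135*s:240*s,330*s:475*s]
top=np.hstack([A,C]);
H=max(top.shape[0],D.shape[0]);pad=lambda x:cv2.copyMakeBorder(x,0,H-x.shape[0],0,0,0)
o=np.hstack([pad(top),pad(D)]);f=min(800/o.shape[1],600/o.shape[0],1);o=cv2.resize(o,None,fx=f,fy=f,interpolation=cv2.INTER_AREA);print(o.shape);cv2.imwrite("pics/chk.png",o)
t=cv2.imread("pics/top1.png");t0=cv2.imread("pics/top0.png")
f=lambda h:(h[...,2]<100)
Mt=bot.camera_model("top")
for q in(t0,t): print("red",seg(q,"top",Mt,(269,228,287,247),red,.05)[:2],"blk",seg(q,"top",Mt,(200,230,218,242),f,.05)[:2])
E
```

```text
(311, 800, 3)
red [400.5 117.2] blk [401.9 310.8]
red [400.5 117.1] blk [401.8 310.6]
```

View pics/chk.png

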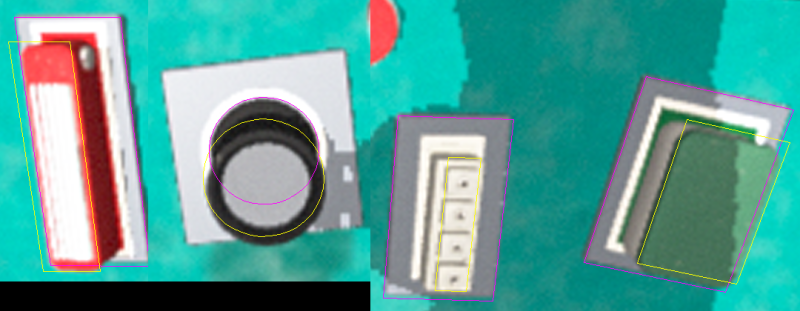

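```bash
python3 -c "
from h import *
st();print(bot.job_done())"
```

```text
t 24.88 p [0.4356 0.0712 0.2635] q [ 0.16  0.12 -0.09  1.37  0.    0.11] yaw -177.2 toolz [-1.8e-03 -2.0e-04 -1.0e+00] w 0.0854
the job is handed in; nothing more can be done
None
```

I placed the fuse tin, the off-white terminal block, the hex key set and the loupe on their own pads, let go of everything, and handed the job in at 24.9 s. The gripper was open and clear above the row.

**Placement:** in the last overlay, the outlines I drew for each thing and its pad sat within about 2–3 mm of the picture. All four are upright and turned the way of their silhouettes. The hex keys showed the largest apparent offset, about 3 mm at one edge of the rounded body.

**Vials:** before and after positions from the top camera agree to 0.2 mm.

**What went wrong or disagreed:**
- My first turn of the wrist went the wrong way and ran joint 6 to its limit (3.141 of 3.14 rad), tilting the tool. I was still high and away from everything, and I corrected it straight away.
- Top and wrist camera positions differed by up to about 10 mm for the loupe and by 2–3 mm for most other things. I used the wrist camera for grasping and placing.
- Closing the jaws pushed the arm up by 3–4 mm, with 6–7 N at the wrist.

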